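# Put the seal carver's bench tools back in their foam inserts

### The job

Tidy the bench: put each of the four loose things (the white bar, the sanding block, the eye loupe and the red stone) into the foam insert whose yellow cut-out has its shape and size: the bar in the long narrow one, the sanding block in the wide rectangle, the loupe in the round one, the stone in the small square one. Each must sit right down on the floor of its cut-out, bar and block lying flat, loupe and stone standing upright the way up they are now. Do not shift or knock over the pot of red paste or the little lacquer bottle that stands nearest to them (another stands far back).

Things in the scene. Friction and masses are not known exactly. Their poses are not given: they have to be found in the camera images.
- bar_mid (a point): White bar, a plain rectangular block 24 x 82 x 22 mm lying on the table, loose. The point is its centre, 11 mm above its underside; y along its 82 mm length, x across its 24 mm width (grip here), z up. A half turn makes no difference.
- block_mid (a point): Sanding block, brown cork wrapped in abrasive paper, 41 x 71 x 25 mm, lying on the table, loose. The point is its centre, 12.5 mm above its underside; y along its 71 mm length, x across its 41 mm width (grip here), z up. A half turn makes no difference.
- loupe_mid (a point): Black eye loupe, round, 38 mm across and 30 mm high, standing on the table, loose. The point is on its axis, half-way up (15 mm above its underside); z up along the axis. Grip across the 38 mm.
- stone_mid (a point): Red stone seal blank, a square prism 22 x 22 mm and 42 mm high, standing on the table, loose. The point is its centre, 21 mm above its underside; z up, x and y square to its sides. Grip two opposite sides.
- bar_nest_floor (a point): Dark foam insert fixed to the table, 64 x 122 mm, top 8 mm above the table, with a long narrow rectangular, 40 x 98 mm cut-out 5 mm deep whose floor is bright yellow. The point is the centre of that floor, z up, y along the 98 mm length, x across. Place of the white bar, with 8 mm of room on every side: too little for a finger, so keep the fingertips more than 5 mm above the underside of what they carry.
- block_nest_floor (a point): Dark foam insert fixed to the table, 81 x 111 mm, top 8 mm above the table, with a wide rectangular, 57 x 87 mm cut-out 5 mm deep whose floor is bright yellow. The point is the centre of that floor, z up, y along the 87 mm length, x across. Place of the sanding block, with 8 mm of room on every side: too little for a finger, so keep the fingertips more than 5 mm above the underside of what they carry.
- loupe_nest_floor (a point): Dark foam insert fixed to the table, 80 x 80 mm, top 8 mm above the table, with a round, 54 mm diameter cut-out 5 mm deep whose floor is bright yellow. The point is the centre of that floor, z up. Place of the eye loupe, with 8 mm of room on every side: too little for a finger, so keep the fingertips more than 5 mm above the underside of what they carry.
- stone_nest_floor (a point): Dark foam insert fixed to the table, 64 x 64 mm, top 8 mm above the table, with a small square, 38 x 38 mm cut-out 5 mm deep whose floor is bright yellow. The point is the centre of that floor, z up, x and y along the sides of the square. Place of the red stone, with 8 mm of room on every side: too little for a finger, so keep the fingertips more than 5 mm above the underside of what they carry.
- paste_pot: Bystander, loose: round open white porcelain pot of red paste, 66 mm across, 19 mm high, at the far right. The origin is the centre of its underside. Leave it alone.
- lacquer_bottle: Bystander, loose: small bottle of pink lacquer with a tall dark cap, 31 mm across, 79 mm high, standing on the table near the desk lamp's board (a like one stands far back by the box and is not meant). The origin is the centre of its underside. Leave it alone.
There are look-alikes about, which are no part of the job. Leave any green look-alike of the part that bears loupe_mid alone.

How it is judged:
At the end, for the whole second after the job is handed in: Each of the four things rests, upright as at the start (within 0.1 rad), on the floor of the cut-out of its own shape (within 2.5 mm of floor height), its centre within 13.5 mm of the cut-out's centre; bar and block turned along their cut-outs within 0.3 rad; all at rest (horizontal distance between bar_mid and bar_nest_floor below 0.0135 m and z of bar_mid in the frame of bar_nest_floor between 0.007 and 0.0135 m and angle between each of bar_mid, block_mid, loupe_mid, stone_mid's own z axis and vertical below 0.1 rad and linear speed of each of bar, block, loupe, stone below 0.02 m/s and horizontal distance between block_mid and block_nest_floor below 0.0135 m and z of block_mid in the frame of block_nest_floor between 0.0085 and 0.015 m and horizontal distance between loupe_mid and loupe_nest_floor below 0.0135 m and z of loupe_mid in the frame of loupe_nest_floor between 0.011 and 0.0175 m and horizontal distance between stone_mid and stone_nest_floor below 0.0135 m and z of stone_mid in the frame of stone_nest_floor between 0.017 and 0.0235 m and angle between the y axis of bar_mid and the y axis of bar_nest_floor, either way round below 0.3 rad and angle between the y axis of block_mid and the y axis of block_nest_floor, either way round below 0.3 rad); the robot touches nothing.
It fails at once if the paste pot is shifted by more than 20 mm or tipped (distance of paste_pot from where it was at the start of the episode above 0.02 m or angle between paste_pot's own z axis and vertical above 0.3 rad).
It fails at once if the lacquer bottle is shifted by more than 20 mm or tipped (distance of lacquer_bottle from where it was at the start of the episode above 0.02 m or angle between lacquer_bottle's own z axis and vertical above 0.3 rad).
It also fails if it takes over 104 s, if anything falls off the work surface, if the arm or the gripper's body presses on something with over 40 N, if the wrist force passes 120 N, or if a joint passes its speed limit or range.

### The arm

A 6-joint arm with a two-finger parallel gripper is mounted at the origin on a cart in front of the work surface, level with it; the furniture and walls round the work are solid. World frame = base frame: x ahead of the robot, y to its left, z up, the work surface at z = 0. Lengths are in m, angles in rad, forces in N, time in s.
With the tool pointing down it reaches from about 0.35 to 0.775 m from the base axis. Payload 5.5 kg.
Tool frame: the origin (TCP) lies between the finger pads; the fingertips stand 11 mm ahead of it and the grasp point (between the pads) lies 8 mm behind it (tips_ahead is the distance from the TCP to the fingertips, in m); z points along the fingers, y is the line along which they close (so a half turn about z gives the same grasp; the last joint's range is limited). The gripper opens to 85 mm and grips with 20 to 120 N. Pads are 22 mm wide; open, the fingers measure 114 mm over their backs; the gripper's body (76 mm by 85 mm) begins 54 mm behind the grasp point. The pads swing forward as they close: fully open they stand 13 mm farther back than shut.
Start: joints at [-1.371, 0.313, 0.046, 1.304, 0, 1.431], TCP at [0.192, -0.542, 0.242] pointing down, gripper open.
Joint ranges: [-2.76, 2.76], [-0.86, 1.69], [-1.03, 1.26], [-2.2, 2.34], [-1.47, 1.5], [-3.14, 3.14]. Speed limits (rad/s): [2.57, 2.57, 3.14, 3.14, 3.14, 3.14].

### API

Orientations are given as a unit quaternion [w, x, y, z].
In Python, from workcell import * gives the robot as it stands. The module is installed in compiled form; this text tells all that it offers.
- The arm moves only by the tool jog_arm, never from a script. Its argument "moves" is a list of rows, each an object with "fingers": the closure, from 0 (fully open) to 1 (shut); "slide": the shift along the tool's x, y, z in mm, a list of three; "angular": the turn, a rotation vector about the tool's x, y, z in degrees, a list of three. A call has 1 to 10 rows; each row is the pose to reach, as a shift and turn from the pose commanded when the call began, along the tool's axes at that moment; what a row does not reach only later rows make up. A row lasts 1/12 s, in which the tool goes at most 41.7 mm and 7.16 degrees, less where a joint would pass 70% of its speed; a pose out of reach is approached as far as the arm can. A call with a gripper value outside its range is refused whole. The fingers move at their own pace and stop on an object; "squeeze" is the grip in N (left out, the last holds). Time passes only in rows, so rows that repeat a pose let the fingers close. It gives the time, the measured TCP pose, the force, the opening and the grip force at its end, in the units of the state.
- get_state(): the state, without advancing time (a new reading comes with each control period).
- read_camera(name): name is "side" or "top" or "wrist"; returns a dict with "color" (480x640x3 uint8, red, green, blue), "fovy" (degrees; the focal length in pixels is half the picture's height over the tangent of half this angle, whatever the lens; pixels are square), "cx", "cy" (the principal point, pixels), "world_from_camera" (4x4, takes a point from camera to world coordinates); the wrist camera has in their place "tool_from_camera" (4x4, takes a point from camera to tool coordinates, whose origin is the TCP and whose axes are the flange's). Camera axes: x right, y down, z forward; pixel columns grow to the right and rows downward; lengths in m; the calibration is good to about 2 mm. The wrist camera is an equidistant fisheye: a pixel r from the principal point sees the ray r / f radians off the axis. A picture is of the moment at which its call begins: read the wrist's pose just before it. There is no depth.
- hand_in(): hands the job in; it is judged then, once.
Trained networks look in a picture, given as the dict that the camera call returned (one of the last four; its "shot" number tells which), for a name from the list of things; names that differ only in an ending like _2 or _b are one class to them, and where a whole thing is asked for, a point or a joint stands for the part that bears it (a point fixed in the world has none). Each returns a list of dicts, best first, with "p" (0 to 1); they miss things now and then, are a little off and sometimes report something else, mostly with a low value. They report only what shows in the picture. A call takes as long as a camera call. They do not tell look-alikes from the thing itself.
- look_for(target, picture): "point" ([column, row] in pixels, amid what is visible of it).
- tip_of(target, picture): "point" ([column, row] in pixels: a listed point, or the origin of a listed thing).
The state is a dict: "clock": time; "joint_pos": joint angles; "qvel": joint speeds; "tau": joint torques, N m; "tcp_pos": TCP position; "orientation": TCP orientation; "wrist_force": force on the tool from outside, world axes, zero at the start; "ft_torque": the same for the moment, N m; "finger_gap": finger opening in m; "grip_force": force on a finger pad.
Only numpy, scipy, OpenCV 4.12 (cv2) and the standard library are available. Lean on these libraries where they do the work, as an engineer would, in place of code of your own. Each camera call takes 0.05 s, during which the arm holds its last target. There are 200 camera calls.

## Working session

There is one attempt and no reset: what is moved stays moved. The work goes in short steps, Python scripts to look and compute and a tool call to move; the robot and the scene stay as the last step left them, time stands still between calls to the robot, and variables do not carry over. Pictures are saved under pics/ and viewed, at most 16 in all, crops included, and the job is handed in when it is done.

Besides the shell and the picture viewer there is one more tool, called after "Request:" as name(argument=value, ...), one argument or row to a line, values as JSON. jog_arm: Moves the arm, as the interface text tells. Its arguments: {"type":"object","properties":{"moves":{"type":"array","items":{"type":"object","properties":{"fingers":{"type":"number"},"slide":{"type":"array","items":{"type":"number"}},"angular":{"type":"array","items":{"type":"number"}}}}},"squeeze":{"type":"number"}},"required":["moves"]}

```bash
mkdir -p pics; cat > h.py <<'E'
from workcell import *
import numpy as np, cv2
from scipy.spatial.transform import Rotation as R
NAMES=["bar_mid","block_mid","loupe_mid","stone_mid","bar_nest_floor","block_nest_floor","loupe_nest_floor","stone_nest_floor","paste_pot","lacquer_bottle"]
Z=dict(zip(NAMES,[.011,.0125,.015,.021,.003,.003,.003,.003,0,0]))
def Rt(s): 
    q=s["orientation"]; return R.from_quat([q[1],q[2],q[3],q[0]])
def ray(pic,px,s=None):
    f=240/np.tan(np.radians(pic["fovy"]/2)); d=np.array([px[0]-pic["cx"],px[1]-pic["cy"]])
    if "world_from_camera" in pic:
        T=np.array(pic["world_from_camera"]); v=np.array([d[0]/f,d[1]/f,1])
    else:
        r=np.hypot(*d); th=r/f; v=np.array([*(d/max(r,1e-9)*np.sin(th)),np.cos(th)])
        W=np.eye(4); W[:3,:3]=Rt(s).as_matrix(); W[:3,3]=s["tcp_pos"]; T=W@np.array(pic["tool_from_camera"])
    return T[:3,3],T[:3,:3]@v
def toplane(pic,px,z,s=None):
    o,v=ray(pic,px,s); return o+v*(z-o[2])/v[2]
def save(pic,n): cv2.imwrite("pics/"+n+".png",pic["color"][:,:,::-1])
E
python3 - <<'E'
from h import *
s=get_state(); print(s["clock"],s["tcp_pos"],s["orientation"])
for c in ["top","side"]:
    p=read_camera(c); save(p,c+"0"); print(c,np.array(p["world_from_camera"])[:3,3].round(3),p["fovy"])
    for n in NAMES:
        for r in tip_of(n,p)[:3]:
            print(n,np.round(r["point"]),round(r["p"],2),toplane(p,r["point"],Z[n])[:2].round(3))
E
```

```text
0.0 [ 0.19154082 -0.5416287   0.24140696] [-9.16270184e-04  9.85602775e-01  1.69074924e-01 -2.00859183e-05]
top [ 0.46  -0.01   0.916] 55.62321256888016
bar_mid [473. 301.] 0.6 [ 0.447 -0.299]
block_mid [322. 223.] 0.79 [ 0.604 -0.004]
loupe_mid [414. 342.] 0.84 [ 0.37 -0.18]
loupe_mid [400. 298.] 0.82 [ 0.454 -0.156]
stone_mid [392. 210.] 0.6 [ 0.629 -0.143]
bar_nest_floor [241. 306.] 0.75 [0.442 0.16 ]
block_nest_floor [444. 152.] 0.74 [ 0.753 -0.256]
block_nest_floor [472. 205.] 0.56 [ 0.641 -0.31 ]
loupe_nest_floor [177. 309.] 0.63 [0.436 0.287]
stone_nest_floor [316. 306.] 0.96 [0.439 0.009]
paste_pot [444. 151.] 0.91 [ 0.756 -0.257]
paste_pot [243. 307.] 0.47 [0.439 0.155]
lacquer_bottle [263. 214.] 0.72 [0.626 0.117]
side [0.497 0.875 0.417] 54.11985503009077
bar_mid [381. 214.] 0.61 [ 0.453 -0.296]
block_mid [307. 262.] 0.68 [0.614 0.007]
loupe_mid [417. 230.] 0.78 [ 0.374 -0.166]
loupe_mid [384. 233.] 0.58 [ 0.452 -0.151]
loupe_mid [307. 230.] 0.52 [ 0.634 -0.164]
stone_mid [307. 229.] 0.52 [ 0.632 -0.158]
bar_nest_floor [394. 306.] 0.85 [0.445 0.165]
block_nest_floor [310. 214.] 0.97 [ 0.645 -0.321]
loupe_nest_floor [404. 348.] 0.66 [0.437 0.285]
stone_nest_floor [394. 270.] 0.83 [0.437 0.025]
paste_pot [265. 223.] 0.57 [ 0.754 -0.255]
lacquer_bottle [296. 292.] 0.84 [0.623 0.115]
```

View pics/top0.png

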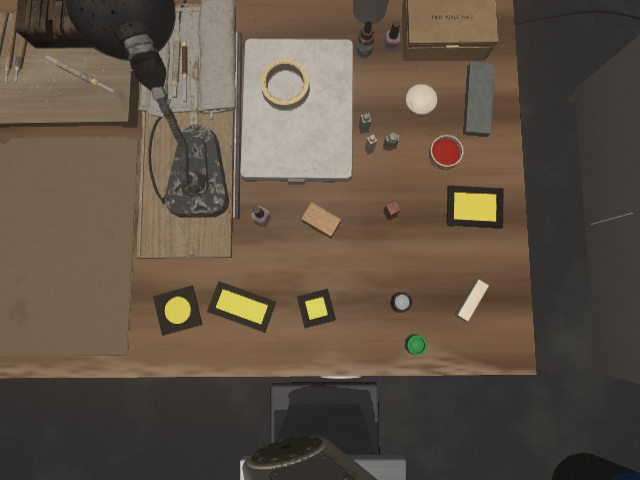

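View pics/side0.png

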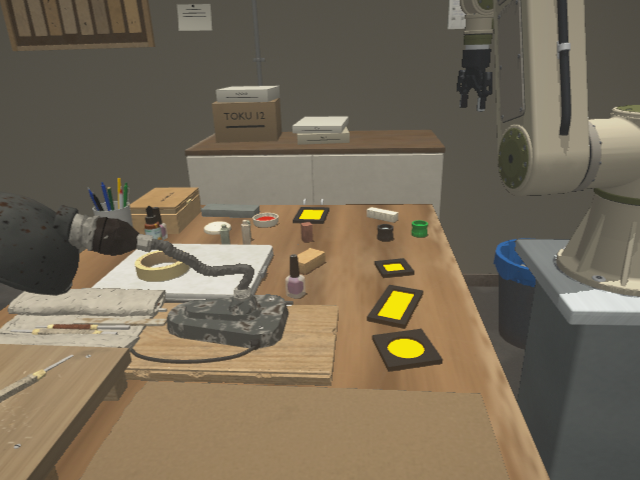

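The top picture shows the bar at (473,300), the block at (321,219) and the stone at (392,209). Two things look like the loupe: a black one at (401,302) and a green one at (416,345). The black one fits "Black eye loupe", and the green one is the look-alike to leave alone. I'll confirm this in a crop and measure by colour.

```bash
python3 - <<'E'
from h import *
p=read_camera("top"); c=p["color"]; hsv=cv2.cvtColor(c,cv2.COLOR_RGB2HSV)
cv2.imwrite("pics/crop1.png",cv2.resize(c[180:370,290:520,::-1],None,fx=3,fy=3,interpolation=cv2.INTER_CUBIC))
def seg(name,m,z,box):
    k=np.zeros(m.shape,np.uint8); x0,x1,y0,y1=box; k[y0:y1,x0:x1]=m[y0:y1,x0:x1]
    cs,_=cv2.findContours(k,cv2.RETR_EXTERNAL,cv2.CHAIN_APPROX_NONE); ct=max(cs,key=cv2.contourArea)
    w=np.array([toplane(p,q[0],z)[:2] for q in ct],np.float32)
    r=cv2.minAreaRect(w*1000); b=cv2.boxPoints(r); e=[b[1]-b[0],b[2]-b[1]]; l=max(e,key=np.linalg.norm)
    print(name,np.round(r[0],1),np.round(r[1],1),"long axis deg",round(np.degrees(np.arctan2(l[1],l[0]))%180,1))
yel=cv2.inRange(hsv,(22,120,120),(35,255,255))
for n,b in dict(loupe=(150,205,285,335),bar=(205,280,280,335),stone=(295,340,285,330),block=(440,510,180,230)).items(): seg(n+"_nest",yel,.003,b)
seg("bar",cv2.inRange(hsv,(0,0,150),(180,70,255)),.022,(450,500,270,330))
H=hsv
print("block px",H[219,321],"table",H[240,330],"stone",H[209,392],H[209,380],"loupe",H[302,402],H[309,402],H[300,393])
E
```

```text
loupe_nest [434.4 285.7] [51.6 50. ] long axis deg 1.5
bar_nest [441.  158.6] [97.2 40.5] long axis deg 70.0
stone_nest [436.9   9.9] [37.8 37.5] long axis deg 14.8
block_nest [ 638.4 -314.6] [85.8 56.7] long axis deg 86.2
bar [ 450.  -295.8] [23.3 81.8] long axis deg 147.7
block px [ 15 103 174] table [ 13  97 121] stone [  8 109 147] [ 13 104 105] loupe [ 53   6 168] [ 42   9 135] [16 53 53]
```

View pics/crop1.png

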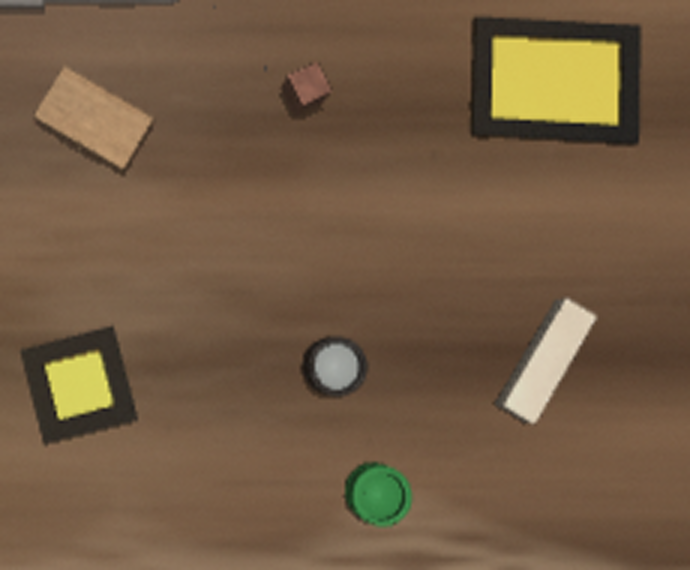

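Crop: the black loupe is at crop (336,366) and the green look-alike at (379,494), so the black one is confirmed. Next come the remaining positions and the move planner.

```bash
cat >> h.py <<'E'
def plan(x,y,z,yaw):
    """closing axis (tool y) at world angle yaw deg mod 180 -> slide mm, turn deg about tool z (tool kept vertical)"""
    s=get_state(); M=Rt(s).as_matrix()
    d=M.T@(np.array([x,y,z])-s["tcp_pos"])*1000
    cur=np.degrees(np.arctan2(M[1,1],M[0,1])); t=(yaw-cur+90)%180-90
    tilt=M.T@np.array([0,0,-1.])
    print("slide",d.round(1),"ang z",round(-t,1),"alt",round(-t-180*np.sign(-t),1),"j6",round(s["joint_pos"][5],2),"tilt z in tool",tilt.round(3),"tcp",np.round(s["tcp_pos"],4),"yaw",round(cur,1),"gap",round(s["finger_gap"],4),"F",np.round(s["wrist_force"],1),"t",round(s["clock"],2))
E
python3 - <<'E'
from h import *
p=read_camera("top")
def P(pts,z): return np.array([toplane(p,(290+a/3-.33,180+b/3-.33),z)[:2]*1000 for a,b in pts])
for n,pts,z in [("block",[(65,67),(153,123),(125,170),(36,118)],.025),("stone",[(288,70),(318,63),(330,95),(302,106)],.042)]:
    w=P(pts,z); r=cv2.minAreaRect(w.astype(np.float32)); b=cv2.boxPoints(r); e=[b[1]-b[0],b[2]-b[1]]; l=max(e,key=np.linalg.norm)
    print(n,w.mean(0).round(1),np.round(r[1],1),np.degrees(np.arctan2(l[1],l[0]))%180)
print("loupe",P([(337,365)],.03))
plan(.450,-.296,.10,147.7-90)
E
```

```text
block [610.4  -2.1] [69.4 39.3] 58.937817
stone [ 629.8 -142.1] [25.3 20. ] 19.574255
loupe [[ 448.17333685 -156.60763077]]
slide [ 325.6 -146.   142.3] ang z 51.8 alt -128.2 j6 1.43 tilt z in tool [ 0. -0.  1.] tcp [ 0.1916 -0.5422  0.2423] yaw -70.5 gap 0.0852 F [ 0.3 -0.5 -0.8] t 1.2
```

Request:
jog_arm(
  moves=[
    {"slide":[41,-18,10],"angular":[0,0,7],"fingers":0},
    {"slide":[78,-35,25],"angular":[0,0,14],"fingers":0},
    {"slide":[114,-51,40],"angular":[0,0,21],"fingers":0},
    {"slide":[150,-67,56],"angular":[0,0,28],"fingers":0},
    {"slide":[186,-83,72],"angular":[0,0,35],"fingers":0},
    {"slide":[222,-99,88],"angular":[0,0,42],"fingers":0},
    {"slide":[258,-115,104],"angular":[0,0,49],"fingers":0},
    {"slide":[294,-131,120],"angular":[0,0,51.8],"fingers":0},
    {"slide":[325.6,-146,135],"angular":[0,0,51.8],"fingers":0},
    {"slide":[325.6,-146,142],"angular":[0,0,51.8],"fingers":0},
  ],
  squeeze=40,
)

```text
clock: 2.03
tcp_pos: [0.4523, -0.2931, 0.0997]
orientation: [-0.0, 0.961, -0.277, 0.0]
wrist_force: [-0.1, -0.1, -0.3]
finger_gap: 0.0853
grip_force: 0.0
```

```bash
python3 - <<'E'
from h import *
s=get_state(); p=read_camera("wrist"); save(p,"w1")
for r in tip_of("bar_mid",p)[:2]: print(r,toplane(p,r["point"],.011,s))
plan(.450,-.296,.018,57.7)
E
```

```text
{'point': [322.7, 254.2], 'p': 0.76} [ 0.45091694 -0.29199762  0.011     ]
slide [ 1.9  3.6 79.8] ang z 0.3 alt -179.7 j6 2.98 tilt z in tool [0.004 0.001 1.   ] tcp [ 0.4505 -0.2922  0.0978] yaw -122.0 gap 0.0856 F [-0.5 -0.7  0.5] t 2.13
```

View pics/w1.png

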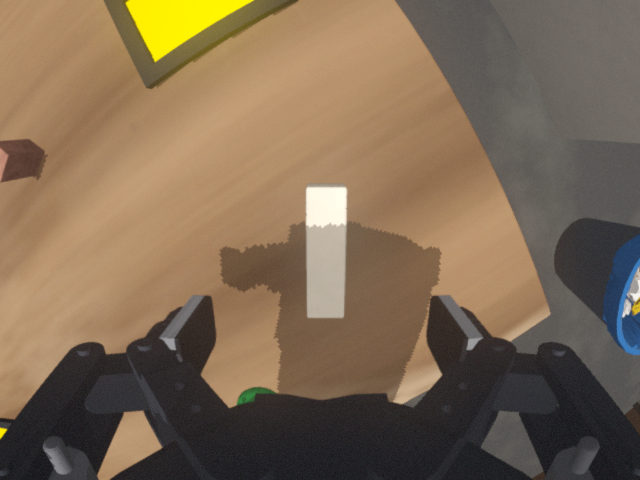

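The bar is at (326,252), square to the jaws and centred.

Request:
jog_arm(
  moves=[
    {"slide":[1,1,40],"fingers":0},
    {"slide":[1,1,72],"fingers":0.3},
    {"slide":[1,1,81],"fingers":0.3},
    {"slide":[1,1,81],"fingers":0.3},
    {"slide":[1,1,81],"fingers":1},
    {"slide":[1,1,81],"fingers":1},
    {"slide":[1,1,81],"fingers":1},
    {"slide":[1,1,81],"fingers":1},
    {"slide":[1,1,81],"fingers":1},
    {"slide":[1,1,81],"fingers":1},
  ],
)

```text
schema error: expected keys fingers, slide, angular
```

```bash
python3 - <<'E'
from h import *
plan(.441,.1586,.10,70-90)
E
```

```text
slide [-247.3 -377.1   -0.6] ang z 78.0 alt -102.0 j6 2.98 tilt z in tool [0.004 0.001 1.   ] tcp [ 0.4505 -0.2922  0.0978] yaw -122.0 gap 0.0856 F [-0.5 -0.7  0.5] t 2.13
```

Request:
jog_arm(
  moves=[
    {"slide":[1,1,40],"angular":[0,0,0],"fingers":0},
    {"slide":[1,1,72],"angular":[0,0,0],"fingers":0.3},
    {"slide":[1,1,81],"angular":[0,0,0],"fingers":0.3},
    {"slide":[1,1,81],"angular":[0,0,0],"fingers":0.3},
    {"slide":[1,1,81],"angular":[0,0,0],"fingers":1},
    {"slide":[1,1,81],"angular":[0,0,0],"fingers":1},
    {"slide":[1,1,81],"angular":[0,0,0],"fingers":1},
    {"slide":[1,1,81],"angular":[0,0,0],"fingers":1},
    {"slide":[1,1,81],"angular":[0,0,0],"fingers":1},
    {"slide":[1,1,81],"angular":[0,0,0],"fingers":1},
  ],
)

```text
clock: 2.97
tcp_pos: [0.4516, -0.2989, 0.0216]
orientation: [0.001, 0.96, -0.278, 0.002]
wrist_force: [-0.5, -0.4, 6.8]
finger_gap: 0.0223
grip_force: 40.2
```

Request:
jog_arm(
  moves=[
    {"slide":[0,0,-30],"angular":[0,0,0],"fingers":1},
    {"slide":[-5,-8,-65],"angular":[0,0,-5],"fingers":1},
    {"slide":[-25,-39,-80],"angular":[0,0,-12],"fingers":1},
    {"slide":[-47,-72,-80],"angular":[0,0,-19],"fingers":1},
    {"slide":[-69,-105,-80],"angular":[0,0,-26],"fingers":1},
    {"slide":[-91,-138,-80],"angular":[0,0,-33],"fingers":1},
    {"slide":[-113,-171,-80],"angular":[0,0,-40],"fingers":1},
    {"slide":[-135,-204,-80],"angular":[0,0,-47],"fingers":1},
    {"slide":[-157,-237,-80],"angular":[0,0,-54],"fingers":1},
    {"slide":[-178,-270,-80],"angular":[0,0,-61],"fingers":1},
  ],
)

```text
clock: 3.8
tcp_pos: [0.444, 0.0277, 0.1002]
orientation: [0.0, 0.968, 0.25, 0.001]
wrist_force: [0.8, -0.1, -1.7]
finger_gap: 0.0221
grip_force: 39.7
```

```bash
python3 - <<'E'
from h import *
plan(.441,.1586,.10,70-90)
E
```

```text
slide [  60.8 -116.     0.2] ang z -41.0 alt 139.0 j6 2.52 tilt z in tool [-0.001 -0.001  1.   ] tcp [0.444  0.0277 0.1002] yaw -61.0 gap 0.0221 F [ 0.8 -0.1 -1.7] t 3.8
```

Request:
jog_arm(
  moves=[
    {"slide":[15,-28,0],"angular":[0,0,-7],"fingers":1},
    {"slide":[30,-57,0],"angular":[0,0,-14],"fingers":1},
    {"slide":[45,-86,0],"angular":[0,0,-21],"fingers":1},
    {"slide":[60.8,-116,0],"angular":[0,0,-28],"fingers":1},
    {"slide":[60.8,-116,0],"angular":[0,0,-35],"fingers":1},
    {"slide":[60.8,-116,0],"angular":[0,0,-41],"fingers":1},
    {"slide":[60.8,-116,0],"angular":[0,0,-41],"fingers":1},
    {"slide":[60.8,-116,25],"angular":[0,0,-41],"fingers":1},
    {"slide":[60.8,-116,45],"angular":[0,0,-41],"fingers":1},
    {"slide":[60.8,-116,45],"angular":[0,0,-41],"fingers":1},
  ],
)

```text
clock: 4.63
tcp_pos: [0.4396, 0.1561, 0.0518]
orientation: [-0.001, 0.822, 0.57, -0.002]
wrist_force: [-0.4, 0.5, -1.3]
finger_gap: 0.0222
grip_force: 39.7
```

```bash
python3 - <<'E'
from h import *
s=get_state(); p=read_camera("wrist"); save(p,"w2")
for n,z in [("bar_nest_floor",.003),("bar_mid",s["tcp_pos"][2]-.008)]:
    for r in tip_of(n,p)[:1]: print(n,r,toplane(p,r["point"],z,s))
plan(.441,.1586,.022,-20)
E
```

```text
bar_nest_floor {'point': [615.7, 473.6], 'p': 0.74} [ 0.65218939 -0.1809253   0.003     ]
bar_mid {'point': [321.8, 307.8], 'p': 0.72} [0.44051358 0.15664859 0.04378088]
slide [ 1.4 -2.  33.1] ang z -0.5 alt 179.5 j6 2.1 tilt z in tool [-0. -0.  1.] tcp [0.4423 0.1566 0.0551] yaw -20.5 gap 0.0225 F [ 0.2  0.5 -1. ] t 4.78
```

View pics/w2.png

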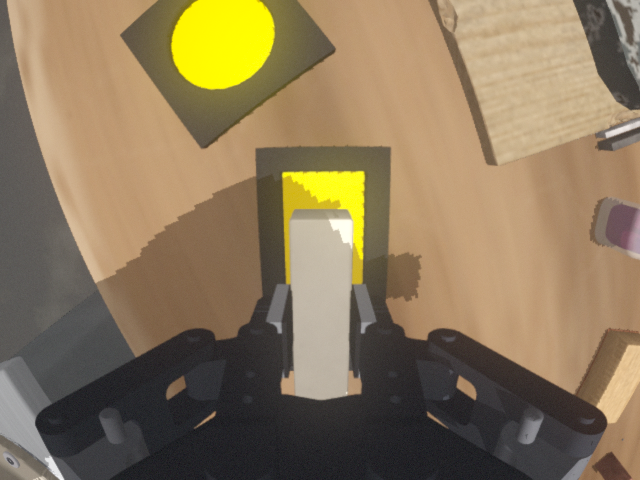

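The bar is held square over its cut-out. The far corners of the yellow are at (283,171) and (365,170), and the bar's far end is at about (322,210). I'll check the lengthwise offset from these.

```bash
python3 - <<'E'
from h import *
s=get_state(); p=read_camera("wrist")
M=Rt(s).as_matrix(); t=lambda w:(M.T@(w-s["tcp_pos"])*1000).round(1)
z=s["tcp_pos"][2]
for a in [(283,171),(365,170)]: print("yellow",t(toplane(p,a,.008 if 0 else .003,s)))
for a in [(293,210),(351,210),(296,396),(346,396)]: print("bartop",t(toplane(p,a,z+.003,s)))
print(p["tool_from_camera"][:3] if 0 else "",s["tcp_pos"])
E
```

```text
yellow [ 53.5 -18.3  52.1]
yellow [54.  22.2 52.1]
bartop [43.8 -9.4 -3. ]
bartop [43.8 11.  -3. ]
bartop [-37.1 -10.5  -3. ]
bartop [-37.1  11.2  -3. ]
 [0.44232724 0.15660498 0.05505797]
```

Request:
jog_arm(
  moves=[
    {"slide":[1.4,0,20],"angular":[0,0,0],"fingers":1},
    {"slide":[1.4,0,28],"angular":[0,0,0],"fingers":1},
    {"slide":[1.4,0,32.5],"angular":[0,0,0],"fingers":1},
    {"slide":[1.4,0,32.5],"angular":[0,0,0],"fingers":1},
    {"slide":[1.4,0,32.5],"angular":[0,0,0],"fingers":0.4},
    {"slide":[1.4,0,32.5],"angular":[0,0,0],"fingers":0.4},
    {"slide":[1.4,0,32.5],"angular":[0,0,0],"fingers":0.4},
    {"slide":[1.4,0,10],"angular":[0,0,0],"fingers":0.4},
    {"slide":[1.4,0,-30],"angular":[0,0,0],"fingers":0.2},
    {"slide":[1.4,0,-60],"angular":[0,0,0],"fingers":0},
  ],
)

```text
clock: 5.67
tcp_pos: [0.4419, 0.1581, 0.1156]
orientation: [-0.0, 0.821, 0.571, -0.001]
wrist_force: [1.0, -0.1, -0.7]
finger_gap: 0.0736
grip_force: 0.0
```

```bash
python3 - <<'E'
from h import *
s=get_state(); p=read_camera("wrist"); save(p,"w3")
r=tip_of("bar_mid",p)[0]; print(r,toplane(p,r["point"],.014,s))
plan(.448,-.157,.11,0)
E
```

```text
{'point': [323.9, 248.2], 'p': 0.58} [0.44376192 0.15671965 0.014     ]
slide [-295.6  111.5    8.8] ang z -20.3 alt 159.7 j6 2.1 tilt z in tool [-0.004 -0.008  1.   ] tcp [0.4461 0.1589 0.1192] yaw -20.3 gap 0.085 F [ 1.2 -0.1  0.4] t 5.77
```

View pics/w3.png

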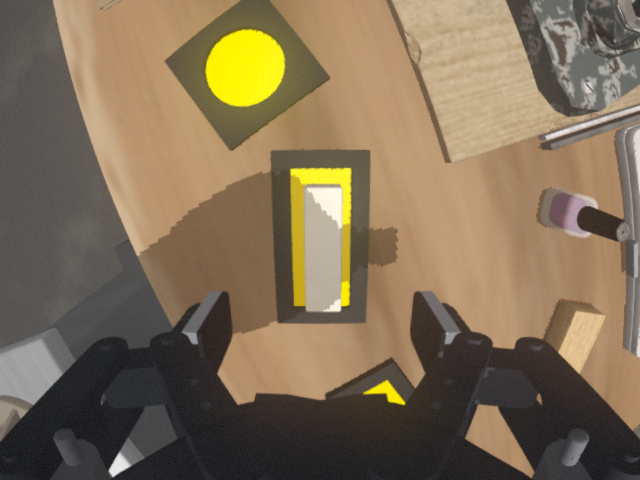

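Bar is in the cut-out at (323,248). I'll check its centring and height from the corners.

```bash
python3 - <<'E'
from h import *
s=get_state(); p=read_camera("wrist")
M=Rt(s).as_matrix(); t=lambda w:(M.T@(w-s["tcp_pos"])*1000)[:2].round(1)
for a in [(291,168),(351,168),(351,306),(293,306)]: print("yellow",t(toplane(p,a,.003,s)))
for a in [(305,185),(341,187),(340,311),(306,311)]: print("bartop",t(toplane(p,a,.025,s)), t(toplane(p,a,.031,s)))
p=read_camera("top"); hsv=cv2.cvtColor(p["color"],cv2.COLOR_RGB2HSV)
m=cv2.inRange(hsv,(0,0,150),(180,70,255)); print(p["color"][300:312:3,235:250:3].tolist())
cv2.imwrite("pics/t2.png",cv2.resize(p["color"][275:340,200:285,::-1],None,fx=6,fy=6,interpolation=cv2.INTER_CUBIC))
E
```

```text
yellow [ 50.7 -19.5]
yellow [50.7 20.5]
yellow [-49.1  22.4]
yellow [-48.8 -20.1]
bartop [41.7 -9.3] [42.3 -9. ]
bartop [40.4 12.7] [41.1 12.4]
bartop [-42.4  13.2] [-39.5  12.8]
bartop [-42.3  -9.7] [-39.4  -9.4]
[[[34, 30, 25], [125, 117, 103], [97, 90, 79], [119, 101, 60], [147, 121, 57]], [[32, 27, 22], [123, 113, 101], [123, 114, 100], [122, 113, 100], [126, 116, 103]], [[34, 29, 23], [122, 113, 100], [126, 115, 102], [125, 117, 102], [124, 116, 102]], [[33, 28, 23], [123, 115, 101], [124, 116, 102], [126, 116, 103], [125, 116, 103]]]
```

Bar centred within 2 mm of the cut-out's centre. Now the loupe.

Request:
jog_arm(
  moves=[
    {"slide":[-37,14,1],"angular":[0,0,4],"fingers":0},
    {"slide":[-74,28,2],"angular":[0,0,8],"fingers":0},
    {"slide":[-111,42,3],"angular":[0,0,12],"fingers":0},
    {"slide":[-148,56,4],"angular":[0,0,16],"fingers":0},
    {"slide":[-185,70,5],"angular":[0,0,20],"fingers":0},
    {"slide":[-222,84,6],"angular":[0,0,24],"fingers":0},
    {"slide":[-259,98,7],"angular":[0,0,28],"fingers":0},
    {"slide":[-295,111,9],"angular":[0,0,30],"fingers":0},
    {"slide":[-295,111,9],"angular":[0,0,30],"fingers":0},
    {"slide":[-295,111,9],"angular":[0,0,30],"fingers":0},
  ],
)

```text
clock: 6.7
tcp_pos: [0.4428, -0.1584, 0.1036]
orientation: [-0.001, 0.941, 0.337, -0.001]
wrist_force: [0.1, 0.6, -0.0]
finger_gap: 0.0854
grip_force: 0.0
```

```bash
python3 - <<'E'
from h import *
s=get_state(); p=read_camera("wrist"); save(p,"w4")
M=Rt(s).as_matrix(); t=lambda w:(M.T@(w-s["tcp_pos"])*1000)[:2].round(1)
for r in tip_of("loupe_mid",p)[:3]: w=toplane(p,r["point"],.015,s); print(r,w,t(w))
plan(.448,-.157,.021,-50)
E
```

```text
{'point': [277.3, 352.5], 'p': 0.81} [ 0.36716569 -0.18052312  0.015     ] [-72.4 -30.7]
{'point': [326.4, 239.8], 'p': 0.7} [ 0.45116789 -0.15516184  0.015     ] [8.6 3.1]
{'point': [16.1, 4.5], 'p': 0.36} [0.44534122 0.15398534 0.015     ] [ 200.4 -239.4]
slide [ 3.5  4.4 82.9] ang z -0.3 alt 179.7 j6 1.94 tilt z in tool [0.001 0.003 1.   ] tcp [ 0.4427 -0.156   0.104 ] yaw -50.3 gap 0.0853 F [-0.1 -0.2 -0.2] t 6.8
```

View pics/w4.png

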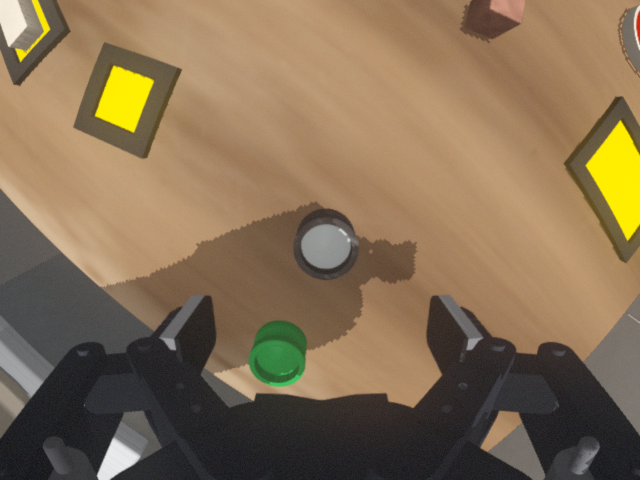

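The black loupe is at (326,243), and the green look-alike at (278,353) is clear of the fingers.

Request:
jog_arm(
  moves=[
    {"slide":[7,3.5,35],"angular":[0,0,0],"fingers":0},
    {"slide":[7,3.5,65],"angular":[0,0,0],"fingers":0},
    {"slide":[7,3.5,83],"angular":[0,0,0],"fingers":0},
    {"slide":[7,3.5,83],"angular":[0,0,0],"fingers":0.3},
    {"slide":[7,3.5,83],"angular":[0,0,0],"fingers":0.5},
    {"slide":[7,3.5,83],"angular":[0,0,0],"fingers":1},
    {"slide":[7,3.5,83],"angular":[0,0,0],"fingers":1},
    {"slide":[7,3.5,83],"angular":[0,0,0],"fingers":1},
    {"slide":[7,3.5,83],"angular":[0,0,0],"fingers":1},
    {"slide":[7,3.5,83],"angular":[0,0,0],"fingers":1},
  ],
)

```text
clock: 7.63
tcp_pos: [0.453, -0.1554, 0.024]
orientation: [0.001, 0.941, 0.339, 0.001]
wrist_force: [0.4, 2.4, 7.9]
finger_gap: 0.0361
grip_force: 40.6
```

```bash
python3 - <<'E'
from h import *
plan(.4344,.2857,.10,-50)
E
```

```text
slide [ 267.5 -351.1  -76.4] ang z -0.3 alt 179.7 j6 1.95 tilt z in tool [-0.002 -0.003  1.   ] tcp [ 0.453  -0.1554  0.024 ] yaw -50.3 gap 0.0361 F [0.4 2.4 7.9] t 7.63
```

Request:
jog_arm(
  moves=[
    {"slide":[0,0,-35],"angular":[0,0,0],"fingers":1},
    {"slide":[10,-13,-65],"angular":[0,0,-4],"fingers":1},
    {"slide":[32,-42,-76],"angular":[0,0,-9],"fingers":1},
    {"slide":[56,-74,-76],"angular":[0,0,-14],"fingers":1},
    {"slide":[80,-105,-76],"angular":[0,0,-19],"fingers":1},
    {"slide":[104,-137,-76],"angular":[0,0,-24],"fingers":1},
    {"slide":[128,-168,-76],"angular":[0,0,-29],"fingers":1},
    {"slide":[152,-200,-76],"angular":[0,0,-34],"fingers":1},
    {"slide":[176,-231,-76],"angular":[0,0,-38],"fingers":1},
    {"slide":[200,-262,-76],"angular":[0,0,-40],"fingers":1},
  ],
)

```text
clock: 8.47
tcp_pos: [0.4384, 0.1761, 0.0993]
orientation: [0.001, 0.767, 0.642, 0.001]
wrist_force: [1.0, -0.5, -0.4]
finger_gap: 0.0361
grip_force: 40.5
```

```bash
python3 - <<'E'
from h import *
plan(.4344,.2857,.055,-10)
E
```

```text
slide [107.2 -23.3  44.3] ang z -0.2 alt 179.8 j6 1.96 tilt z in tool [-0.001 -0.002  1.   ] tcp [0.4384 0.1761 0.0993] yaw -10.2 gap 0.0361 F [ 1.  -0.5 -0.4] t 8.47
```

Request:
jog_arm(
  moves=[
    {"slide":[36,-8,0],"angular":[0,0,0],"fingers":1},
    {"slide":[72,-16,0],"angular":[0,0,0],"fingers":1},
    {"slide":[107,-23,5],"angular":[0,0,0],"fingers":1},
    {"slide":[107,-23,30],"angular":[0,0,0],"fingers":1},
    {"slide":[107,-23,44],"angular":[0,0,0],"fingers":1},
    {"slide":[107,-23,44],"angular":[0,0,0],"fingers":1},
    {"slide":[107,-23,44],"angular":[0,0,0],"fingers":1},
  ],
)

```text
clock: 9.05
tcp_pos: [0.4343, 0.2834, 0.0542]
orientation: [-0.0, 0.768, 0.641, -0.001]
wrist_force: [0.6, 0.3, -0.6]
finger_gap: 0.0364
grip_force: 40.5
```

```bash
python3 - <<'E'
from h import *
s=get_state(); p=read_camera("wrist"); save(p,"w5")
M=Rt(s).as_matrix(); t=lambda w:(M.T@(w-s["tcp_pos"])*1000)[:2].round(1)
for n,z in [("loupe_nest_floor",.003),("loupe_mid",s["tcp_pos"][2]-.007)]:
    for r in tip_of(n,p)[:2]: w=toplane(p,r["point"],z,s); print(n,r,w,t(w))
plan(.4344,.2857,.025,-10)
E
```

```text
loupe_nest_floor {'point': [323.9, 266.8], 'p': 0.98} [0.43701928 0.2867947  0.003     ] [3.9 2.1]
loupe_mid {'point': [319.9, 311.6], 'p': 0.84} [0.43432823 0.28288302 0.0471756 ] [-0.5  0.1]
slide [ 1.9 -2.1 30.6] ang z -0.4 alt 179.6 j6 2.17 tilt z in tool [-0.001 -0.002  1.   ] tcp [0.436  0.2835 0.0556] yaw -10.4 gap 0.0362 F [ 0.1  0.7 -0.7] t 9.2
```

View pics/w5.png

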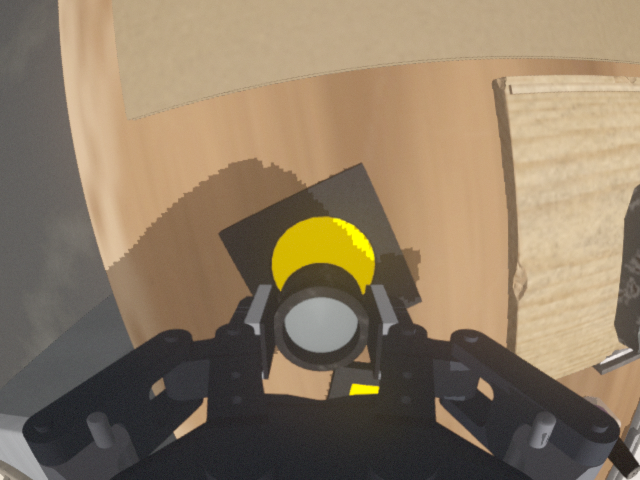

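The loupe, held at (322,322), is over the round cut-out, whose yellow is centred at about (324,267). It needs +3.5 mm in tool x.

Request:
jog_arm(
  moves=[
    {"slide":[3.5,0.5,10],"angular":[0,0,0],"fingers":1},
    {"slide":[3.5,0.5,20],"angular":[0,0,0],"fingers":1},
    {"slide":[3.5,0.5,28],"angular":[0,0,0],"fingers":1},
    {"slide":[3.5,0.5,28],"angular":[0,0,0],"fingers":1},
    {"slide":[3.5,0.5,28],"angular":[0,0,0],"fingers":0.3},
    {"slide":[3.5,0.5,28],"angular":[0,0,0],"fingers":0.3},
    {"slide":[3.5,0.5,28],"angular":[0,0,0],"fingers":0.3},
    {"slide":[3.5,0.5,10],"angular":[0,0,0],"fingers":0.3},
    {"slide":[3.5,0.5,-25],"angular":[0,0,0],"fingers":0.2},
    {"slide":[3.5,0.5,-55],"angular":[0,0,0],"fingers":0},
  ],
)

```text
clock: 10.03
tcp_pos: [0.435, 0.2864, 0.1094]
orientation: [-0.0, 0.768, 0.641, -0.001]
wrist_force: [1.4, 0.3, 0.0]
finger_gap: 0.0784
grip_force: 0.0
```

```bash
python3 - <<'E'
from h import *
s=get_state(); p=read_camera("wrist"); save(p,"w6")
M=Rt(s).as_matrix(); t=lambda w:(M.T@(w-s["tcp_pos"])*1000)[:2].round(1)
for n,z in [("loupe_nest_floor",.003),("loupe_mid",.018)]:
    for r in tip_of(n,p)[:1]: w=toplane(p,r["point"],z,s); print(n,r,w,t(w))
p=read_camera("side"); save(p,"s6")
plan(.6104,-.0021,.11,58.9-90)
E
```

```text
loupe_mid {'point': [325.5, 255.0], 'p': 0.83} [0.43779214 0.28353997 0.018     ] [-2.1  3.5]
slide [-2.535e+02  2.227e+02  1.000e-01] ang z 20.8 alt -159.2 j6 2.18 tilt z in tool [-0.001 -0.002  1.   ] tcp [0.4367 0.2872 0.11  ] yaw -10.3 gap 0.0853 F [-0.8 -0.8 -0.1] t 10.23
```

View pics/w6.png

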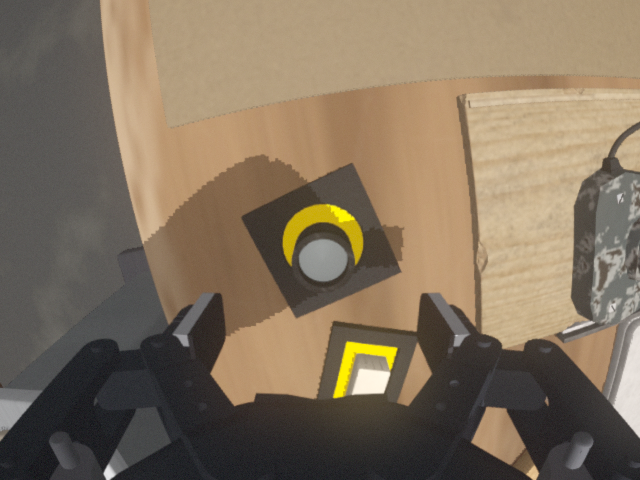

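The loupe sits in the round cut-out at (325,257). Next, the sanding block.

Request:
jog_arm(
  moves=[
    {"slide":[-28,25,-10],"angular":[0,0,2],"fingers":0},
    {"slide":[-56,49,-10],"angular":[0,0,4],"fingers":0},
    {"slide":[-84,74,-10],"angular":[0,0,7],"fingers":0},
    {"slide":[-112,98,-10],"angular":[0,0,10],"fingers":0},
    {"slide":[-140,123,-10],"angular":[0,0,13],"fingers":0},
    {"slide":[-169,148,-10],"angular":[0,0,16],"fingers":0},
    {"slide":[-197,173,-10],"angular":[0,0,19],"fingers":0},
    {"slide":[-225,198,-5],"angular":[0,0,21],"fingers":0},
    {"slide":[-253,223,0],"angular":[0,0,21],"fingers":0},
    {"slide":[-253,223,5],"angular":[0,0,21],"fingers":0},
  ],
)

```text
clock: 11.07
tcp_pos: [0.6129, -0.008, 0.1021]
orientation: [0.001, 0.873, 0.487, -0.0]
wrist_force: [0.3, 0.3, 0.1]
finger_gap: 0.0852
grip_force: 0.0
```

```bash
python3 - <<'E'
from h import *
s=get_state(); p=read_camera("wrist"); save(p,"w7")
M=Rt(s).as_matrix(); t=lambda w:(M.T@(w-s["tcp_pos"])*1000)[:2].round(1)
for r in tip_of("block_mid",p)[:2]: w=toplane(p,r["point"],.0125,s); print(r,w,t(w))
plan(.6104,-.0021,.018,-31)
E
```

```text
{'point': [316.2, 241.1], 'p': 0.84} [ 6.14624885e-01 -2.97008895e-04  1.25000000e-02] [ 7.6 -2.8]
{'point': [124.0, 336.6], 'p': 0.6} [0.45071769 0.01303762 0.0125    ] [ -67.2 -149.2]
slide [ 2.2  1.2 83.1] ang z -0.5 alt 179.5 j6 1.98 tilt z in tool [0.002 0.005 1.   ] tcp [ 0.6087 -0.0034  0.1011] yaw -31.5 gap 0.0854 F [ 0.5 -0.2 -0.5] t 11.17
```

View pics/w7.png

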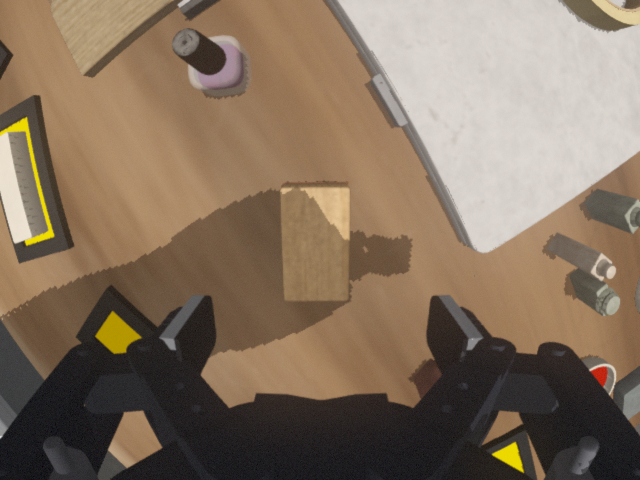

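The block is at (316,242), square to the jaws. The bottle at (215,65) is well clear.

Request:
jog_arm(
  moves=[
    {"slide":[5,-2,35],"angular":[0,0,0],"fingers":0},
    {"slide":[5,-2,65],"angular":[0,0,0],"fingers":0},
    {"slide":[5,-2,83],"angular":[0,0,0],"fingers":0},
    {"slide":[5,-2,83],"angular":[0,0,0],"fingers":0.3},
    {"slide":[5,-2,83],"angular":[0,0,0],"fingers":0.5},
    {"slide":[5,-2,83],"angular":[0,0,0],"fingers":1},
    {"slide":[5,-2,83],"angular":[0,0,0],"fingers":1},
    {"slide":[5,-2,83],"angular":[0,0,0],"fingers":1},
    {"slide":[5,-2,83],"angular":[0,0,0],"fingers":1},
    {"slide":[5,-2,83],"angular":[0,0,0],"fingers":1},
  ],
)

```text
clock: 12.0
tcp_pos: [0.6124, 0.0034, 0.0233]
orientation: [0.001, 0.872, 0.49, 0.002]
wrist_force: [-0.4, 1.1, 7.1]
finger_gap: 0.0402
grip_force: 42.6
```

```bash
python3 - <<'E'
from h import *
plan(.6384,-.3146,.10,86.2-90)
E
```

```text
slide [-258.   187.7  -76.6] ang z -27.5 alt 152.5 j6 1.99 tilt z in tool [-0.002 -0.003  1.   ] tcp [0.6124 0.0034 0.0233] yaw -31.3 gap 0.0402 F [-0.4  1.1  7.1] t 12.0
```

Request:
jog_arm(
  moves=[
    {"slide":[0,0,-35],"angular":[0,0,0],"fingers":1},
    {"slide":[-5,4,-70],"angular":[0,0,-2],"fingers":1},
    {"slide":[-30,22,-85],"angular":[0,0,-6],"fingers":1},
    {"slide":[-60,44,-85],"angular":[0,0,-10],"fingers":1},
    {"slide":[-90,66,-85],"angular":[0,0,-14],"fingers":1},
    {"slide":[-120,88,-85],"angular":[0,0,-18],"fingers":1},
    {"slide":[-150,110,-85],"angular":[0,0,-22],"fingers":1},
    {"slide":[-180,132,-85],"angular":[0,0,-25],"fingers":1},
    {"slide":[-210,154,-85],"angular":[0,0,-27],"fingers":1},
    {"slide":[-240,175,-85],"angular":[0,0,-27.5],"fingers":1},
  ],
)

```text
clock: 12.83
tcp_pos: [0.6356, -0.2947, 0.1068]
orientation: [0.0, 0.73, 0.684, 0.0]
wrist_force: [0.9, 0.2, -0.6]
finger_gap: 0.0398
grip_force: 41.8
```

```bash
python3 - <<'E'
from h import *
plan(.6384,-.3146,.055,86.2-90)
E
```

```text
slide [-19.7   4.1  51.8] ang z 0.0 alt -180.0 j6 1.09 tilt z in tool [ 0.    -0.001  1.   ] tcp [ 0.6356 -0.2947  0.1068] yaw -3.8 gap 0.0398 F [ 0.9  0.2 -0.6] t 12.83
```

Request:
jog_arm(
  moves=[
    {"slide":[-18,4,20],"angular":[0,0,0],"fingers":1},
    {"slide":[-18,4,45],"angular":[0,0,0],"fingers":1},
    {"slide":[-18,4,52],"angular":[0,0,0],"fingers":1},
    {"slide":[-18,4,52],"angular":[0,0,0],"fingers":1},
    {"slide":[-18,4,52],"angular":[0,0,0],"fingers":1},
  ],
)

```text
clock: 13.25
tcp_pos: [0.638, -0.3099, 0.0543]
orientation: [-0.001, 0.73, 0.683, -0.0]
wrist_force: [-0.5, 0.3, 0.4]
finger_gap: 0.04
grip_force: 41.8
```

```bash
python3 - <<'E'
from h import *
s=get_state(); p=read_camera("wrist"); save(p,"w8")
M=Rt(s).as_matrix(); t=lambda w:(M.T@(w-s["tcp_pos"])*1000)[:2].round(1)
for n,z in [("block_nest_floor",.003),("block_mid",s["tcp_pos"][2]-.010)]:
    for r in tip_of(n,p)[:2]: w=toplane(p,r["point"],z,s); print(n,r,w,t(w))
plan(.6384,-.3146,.025,-3.8)
E
```

```text
block_nest_floor {'point': [318.5, 310.8], 'p': 0.51} [ 0.63582025 -0.33139501  0.003     ] [-21.6  -0.7]
block_mid {'point': [320.8, 309.6], 'p': 0.56} [ 0.63849589 -0.31102163  0.04428704] [-1.   0.6]
slide [-4.2 -1.  31.4] ang z 0.0 alt -180.0 j6 1.07 tilt z in tool [ 0.001 -0.002  1.   ] tcp [ 0.6396 -0.3105  0.0564] yaw -3.8 gap 0.0397 F [ 0.4 -0.  -0.6] t 13.4
```

View pics/w8.png

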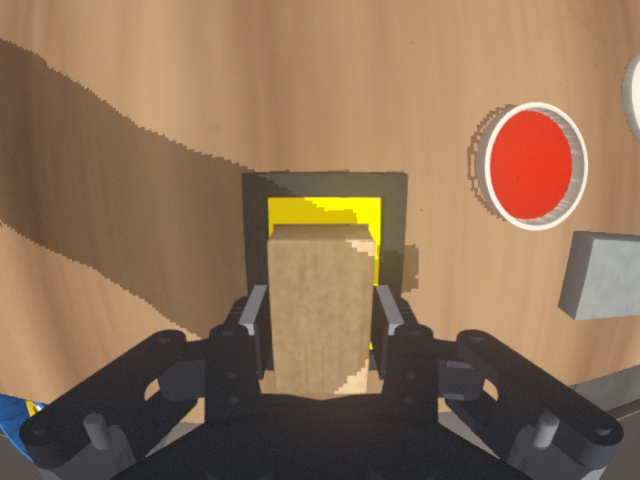

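```bash
python3 - <<'E'
from h import *
s=get_state(); p=read_camera("wrist")
M=Rt(s).as_matrix(); t=lambda w:(M.T@(w-s["tcp_pos"])*1000)[:2].round(1)
z=s["tcp_pos"][2]; print(s["tcp_pos"])
for a in [(268,198),(382,198)]: print("yellow",t(toplane(p,a,.003,s)))
for a in [(268,240),(374,240),(275,393),(370,393)]: print("top",t(toplane(p,a,z+.003,s)))
E
```

```text
[ 0.63955584 -0.31047311  0.05637106]
yellow [ 39.7 -26. ]
yellow [39.7 31.7]
top [ 32.7 -18.4]
top [32.7 19.8]
top [-35.8 -19.3]
top [-36.   21.9]
```

Far yellow corners at (268,198) and (382,198), with the block held over the cut-out. It needs about (-2.5, +1) mm.

Request:
jog_arm(
  moves=[
    {"slide":[-2.5,1,10],"angular":[0,0,0],"fingers":1},
    {"slide":[-2.5,1,20],"angular":[0,0,0],"fingers":1},
    {"slide":[-2.5,1,28.5],"angular":[0,0,0],"fingers":1},
    {"slide":[-2.5,1,28.5],"angular":[0,0,0],"fingers":1},
    {"slide":[-2.5,1,28.5],"angular":[0,0,0],"fingers":0.3},
    {"slide":[-2.5,1,28.5],"angular":[0,0,0],"fingers":0.3},
    {"slide":[-2.5,1,28.5],"angular":[0,0,0],"fingers":0.3},
    {"slide":[-2.5,1,10],"angular":[0,0,0],"fingers":0.3},
    {"slide":[-2.5,1,-25],"angular":[0,0,0],"fingers":0.2},
    {"slide":[-2.5,1,-60],"angular":[0,0,0],"fingers":0},
  ],
)

```text
clock: 14.28
tcp_pos: [0.6378, -0.3126, 0.1128]
orientation: [-0.002, 0.73, 0.683, -0.001]
wrist_force: [0.6, -0.5, 0.7]
finger_gap: 0.0786
grip_force: 0.0
```

```bash
python3 - <<'E'
from h import *
s=get_state(); p=read_camera("wrist"); save(p,"w9")
M=Rt(s).as_matrix(); t=lambda w:(M.T@(w-s["tcp_pos"])*1000)[:2].round(1)
for n,z in [("block_nest_floor",.003),("block_mid",.0155)]:
    for r in tip_of(n,p)[:1]: w=toplane(p,r["point"],z,s); print(n,r,w,t(w))
plan(.630,-.142,.13,19.6)
plan(.630,-.142,.13,19.6-90)
E
```

```text
block_mid {'point': [321.8, 254.0], 'p': 0.67} [ 0.63839914 -0.31571396  0.0155    ] [-3.3  1.3]
slide [171.7 -23.  -12.3] ang z -23.4 alt 156.6 j6 1.07 tilt z in tool [ 0.004 -0.007  1.   ] tcp [ 0.6415 -0.3149  0.1185] yaw -3.8 gap 0.0855 F [ 1.2 -0.6 -0.3] t 14.43
slide [171.7 -23.  -12.3] ang z 66.6 alt -113.4 j6 1.07 tilt z in tool [ 0.004 -0.007  1.   ] tcp [ 0.6415 -0.3149  0.1185] yaw -3.8 gap 0.0855 F [ 1.2 -0.6 -0.3] t 14.43
```

View pics/w9.png

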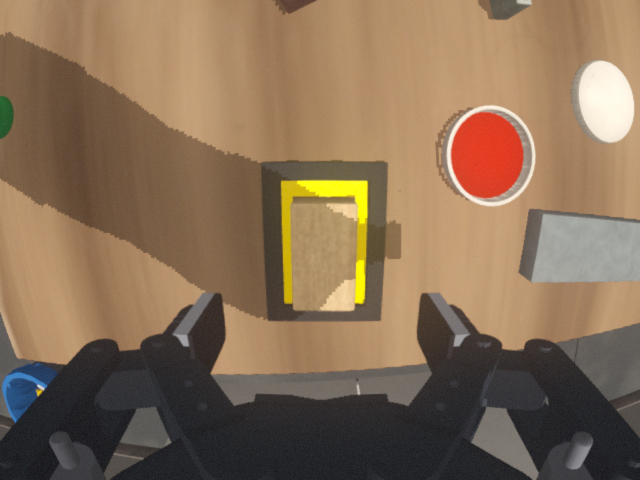

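The block is in the wide cut-out at (323,250). Stone next.

Request:
jog_arm(
  moves=[
    {"slide":[34,-5,-10],"angular":[0,0,-5],"fingers":0},
    {"slide":[68,-9,-12],"angular":[0,0,-10],"fingers":0},
    {"slide":[102,-14,-12],"angular":[0,0,-15],"fingers":0},
    {"slide":[136,-18,-12],"angular":[0,0,-20],"fingers":0},
    {"slide":[172,-23,-12],"angular":[0,0,-23.4],"fingers":0},
    {"slide":[172,-23,-12],"angular":[0,0,-23.4],"fingers":0},
    {"slide":[172,-23,-12],"angular":[0,0,-23.4],"fingers":0},
  ],
)

```text
clock: 15.02
tcp_pos: [0.6269, -0.1379, 0.1251]
orientation: [-0.001, 0.575, 0.818, -0.0]
wrist_force: [0.5, -0.6, -0.6]
finger_gap: 0.0854
grip_force: 0.0
```

```bash
python3 - <<'E'
from h import *
s=get_state(); p=read_camera("wrist"); save(p,"w10")
M=Rt(s).as_matrix(); t=lambda w:(M.T@(w-s["tcp_pos"])*1000)[:2].round(1)
for r in tip_of("stone_mid",p)[:2]: w=toplane(p,r["point"],.021,s); print(r,w,t(w))
cv2.imwrite("pics/w10c.png",cv2.resize(p["color"][150:350,220:420,::-1],None,fx=3,fy=3,interpolation=cv2.INTER_CUBIC))
plan(.630,-.142,.028,19.6)
E
```

```text
{'point': [326.4, 250.8], 'p': 0.86} [ 0.63236403 -0.13963405  0.021     ] [-3.6  4.7]
slide [-2.1  1.9 97.5] ang z -0.1 alt 179.9 j6 0.88 tilt z in tool [-0.     0.001  1.   ] tcp [ 0.6276 -0.1406  0.1255] yaw 19.5 gap 0.0857 F [ 0.2 -0.2 -0.5] t 15.12
```

View pics/w10c.png

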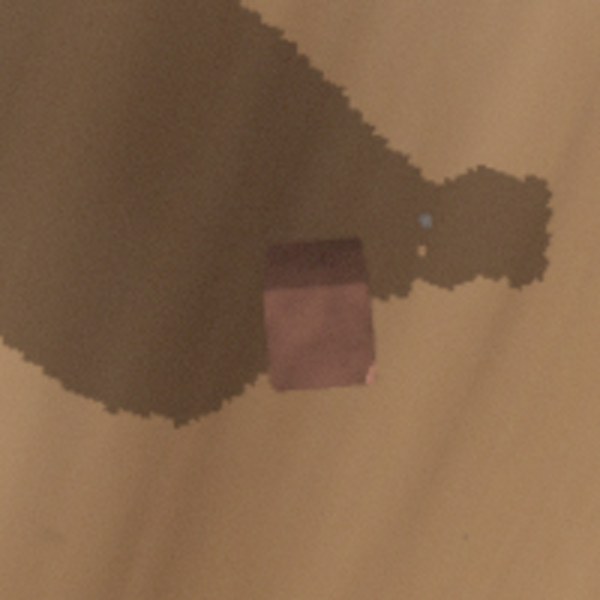

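The stone's top face is at crop (320,335), turned about 4.5° from the jaws. I'll turn by -4.5° and grip.

Request:
jog_arm(
  moves=[
    {"slide":[-3,3.5,30],"angular":[0,0,-4.5],"fingers":0},
    {"slide":[-3,3.5,60],"angular":[0,0,-4.5],"fingers":0},
    {"slide":[-3,3.5,85],"angular":[0,0,-4.5],"fingers":0},
    {"slide":[-3,3.5,97],"angular":[0,0,-4.5],"fingers":0},
    {"slide":[-3,3.5,97],"angular":[0,0,-4.5],"fingers":0.4},
    {"slide":[-3,3.5,97],"angular":[0,0,-4.5],"fingers":0.6},
    {"slide":[-3,3.5,97],"angular":[0,0,-4.5],"fingers":1},
    {"slide":[-3,3.5,97],"angular":[0,0,-4.5],"fingers":1},
    {"slide":[-3,3.5,97],"angular":[0,0,-4.5],"fingers":1},
    {"slide":[-3,3.5,97],"angular":[0,0,-4.5],"fingers":1},
  ],
)

```text
clock: 15.95
tcp_pos: [0.6334, -0.1425, 0.0312]
orientation: [0.002, 0.544, 0.839, 0.0]
wrist_force: [1.1, -0.3, 7.2]
finger_gap: 0.0211
grip_force: 40.3
```

```bash
python3 - <<'E'
from h import *
plan(.4369,.0099,.11,14.8)
E
```

```text
slide [ 219.1 -117.1  -79.6] ang z 9.3 alt -170.7 j6 0.81 tilt z in tool [ 0.002 -0.002  1.   ] tcp [ 0.6334 -0.1425  0.0312] yaw 24.1 gap 0.0211 F [ 1.1 -0.3  7.2] t 15.95
```

Request:
jog_arm(
  moves=[
    {"slide":[0,0,-35],"angular":[0,0,0],"fingers":1},
    {"slide":[5,-3,-65],"angular":[0,0,1],"fingers":1},
    {"slide":[35,-19,-80],"angular":[0,0,3],"fingers":1},
    {"slide":[67,-36,-80],"angular":[0,0,5],"fingers":1},
    {"slide":[99,-53,-80],"angular":[0,0,7],"fingers":1},
    {"slide":[130,-70,-80],"angular":[0,0,9],"fingers":1},
    {"slide":[160,-86,-80],"angular":[0,0,9],"fingers":1},
    {"slide":[190,-102,-80],"angular":[0,0,9],"fingers":1},
    {"slide":[219,-117,-70],"angular":[0,0,9],"fingers":1},
    {"slide":[219,-117,-50],"angular":[0,0,9],"fingers":1},
  ],
)

```text
clock: 16.78
tcp_pos: [0.4317, 0.0132, 0.0807]
orientation: [-0.0, 0.607, 0.795, 0.0]
wrist_force: [-0.1, -0.6, -0.2]
finger_gap: 0.0212
grip_force: 39.4
```

Request:
jog_arm(
  moves=[
    {"slide":[0,0,15],"angular":[0,0,0],"fingers":1},
    {"slide":[0,0,15],"angular":[0,0,0],"fingers":1},
    {"slide":[0,0,15],"angular":[0,0,0],"fingers":1},
  ],
)

```text
clock: 17.03
tcp_pos: [0.4356, 0.0105, 0.0645]
orientation: [-0.0, 0.608, 0.794, -0.0]
wrist_force: [-0.5, -0.4, -0.1]
finger_gap: 0.0212
grip_force: 39.4
```

```bash
python3 - <<'E'
from h import *
s=get_state(); p=read_camera("wrist"); save(p,"w11")
M=Rt(s).as_matrix(); t=lambda w:(M.T@(w-s["tcp_pos"])*1000)[:2].round(1)
for n,z in [("stone_nest_floor",.003),("stone_mid",s["tcp_pos"][2]-.010)]:
    for r in tip_of(n,p)[:2]: w=toplane(p,r["point"],z,s); print(n,r,w,t(w))
plan(.4369,.0099,.034,14.8)
E
```

```text
stone_nest_floor {'point': [326.7, 266.0], 'p': 0.68} [0.43943228 0.01199007 0.003     ] [0.5 4.2]
stone_mid {'point': [321.0, 298.3], 'p': 0.78} [0.43550219 0.01448101 0.05447952] [3.9 1. ]
slide [ 0.1 -0.3 31.4] ang z 0.3 alt -179.7 j6 1.15 tilt z in tool [ 0.001 -0.002  1.   ] tcp [0.4372 0.0099 0.0654] yaw 15.1 gap 0.0213 F [ 1.   0.4 -1. ] t 17.18
```

View pics/w11.png

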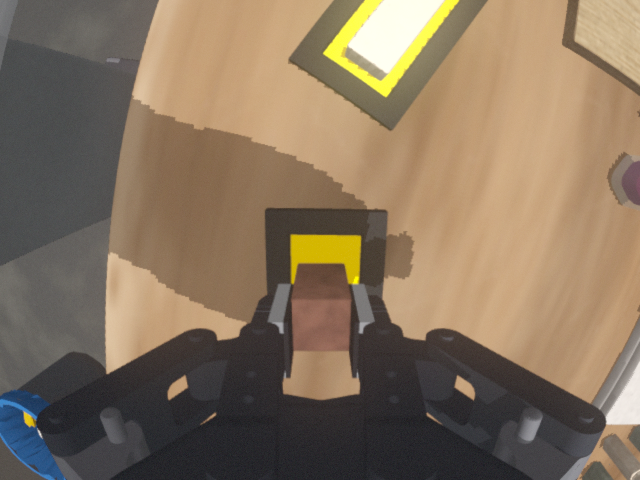

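```bash
python3 - <<'E'
from h import *
s=get_state(); p=read_camera("wrist")
M=Rt(s).as_matrix(); t=lambda w:(M.T@(w-s["tcp_pos"])*1000)[:2].round(1)
z=s["tcp_pos"][2]; print(s["tcp_pos"])
for a in [(290,235),(361,235)]: print("yellow",t(toplane(p,a,.003,s)))
for a in [(292,306),(351,306),(293,350),(351,350)]: print("top",t(toplane(p,a,z+.011,s)))
for a in [(299,264),(343,264)]: print("bottom far",t(toplane(p,a,z-.031,s)))
E
```

```text
[0.43716542 0.0099258  0.0653602 ]
yellow [ 17.8 -15.7]
yellow [17.8 22.7]
top [10.2 -9.4]
top [10.1 11.7]
top [-8.4 -9.6]
top [-8.5 12.3]
bottom far [11.9 -9.2]
bottom far [11.9 11.2]
```

Far yellow corners at (290,235) and (361,235), with the stone centred to about 2 mm. Lowering and releasing.

Request:
jog_arm(
  moves=[
    {"slide":[-1.5,1,12],"angular":[0,0,0],"fingers":1},
    {"slide":[-1.5,1,22],"angular":[0,0,0],"fingers":1},
    {"slide":[-1.5,1,30],"angular":[0,0,0],"fingers":1},
    {"slide":[-1.5,1,30],"angular":[0,0,0],"fingers":1},
    {"slide":[-1.5,1,30],"angular":[0,0,0],"fingers":0.4},
    {"slide":[-1.5,1,30],"angular":[0,0,0],"fingers":0.4},
    {"slide":[-1.5,1,30],"angular":[0,0,0],"fingers":0.4},
    {"slide":[-1.5,1,10],"angular":[0,0,0],"fingers":0.4},
    {"slide":[-1.5,1,-25],"angular":[0,0,0],"fingers":0.2},
    {"slide":[-1.5,1,-60],"angular":[0,0,0],"fingers":0},
  ],
)

```text
clock: 18.07
tcp_pos: [0.4359, 0.0093, 0.1246]
orientation: [-0.001, 0.608, 0.794, -0.001]
wrist_force: [0.6, -0.9, -1.0]
finger_gap: 0.0737
grip_force: 0.0
```

Request:
jog_arm(
  moves=[
    {"slide":[0,0,-30],"angular":[0,0,0],"fingers":0},
    {"slide":[0,0,-60],"angular":[0,0,0],"fingers":0},
    {"slide":[0,0,-90],"angular":[0,0,0],"fingers":0},
    {"slide":[0,0,-120],"angular":[0,0,0],"fingers":0},
    {"slide":[0,0,-120],"angular":[0,0,0],"fingers":0},
  ],
)

```text
clock: 18.48
tcp_pos: [0.4401, 0.0087, 0.2503]
orientation: [0.004, 0.608, 0.794, 0.002]
wrist_force: [1.1, -0.0, 0.4]
finger_gap: 0.0853
grip_force: 0.0
```

```bash
python3 - <<'E'
from h import *
s=get_state(); print(s["tcp_pos"]); w=read_camera("wrist"); p=read_camera("side")
for n in ["bar_mid","block_mid","loupe_mid","stone_mid","paste_pot","lacquer_bottle"]:
    z=Z[n]+(.003 if "mid" in n else 0)
    for r in tip_of(n,p)[:2]: print(n,np.round(r["point"]),round(r["p"],2),toplane(p,r["point"],z)[:2].round(3))
a=cv2.resize(p["color"][190:380,270:470,::-1],(600,570),interpolation=cv2.INTER_CUBIC)
b=cv2.resize(w["color"][150:340,230:430,::-1],(200,190))
a[380:,:200]=b; cv2.imwrite("pics/end.png",a)
E
```

```text
[0.44013746 0.0086555  0.2503284 ]
bar_mid [395. 301.] 0.7 [0.444 0.167]
block_mid [310. 212.] 0.53 [ 0.641 -0.296]
loupe_mid [404. 340.] 0.91 [0.439 0.288]
loupe_mid [422. 231.] 0.63 [ 0.364 -0.156]
paste_pot [262. 222.] 0.65 [ 0.763 -0.26 ]
lacquer_bottle [297. 294.] 0.67 [0.619 0.121]
```

View pics/end.png

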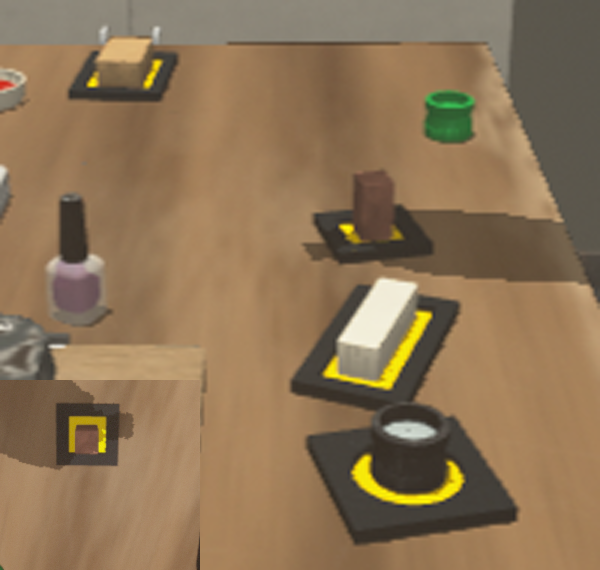

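The side crop shows the block at (126,62), the stone at (374,205), the bar at (378,325) and the loupe at (409,445). Each is flat or upright inside its yellow cut-out, and the pot and bottle haven't moved.

```bash
python3 -c "
from workcell import *
print(hand_in())"
```

```text
the job is handed in; nothing more can be done
None
```

The bar, sanding block, loupe and stone each sit in their matching cut-outs in the final pictures, the paste pot and lacquer bottle look unmoved, and I handed the job in at about 19 s; no verdict came back.

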